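# Draw the unlocked filter slide from its holder

## Robot

A 7-joint arm with a two-finger parallel gripper is mounted at the origin on a cart in front of the work surface, level with it; the furniture and walls round the work are solid. World frame = base frame: x ahead of the robot, y to its left, z up, the work surface at z = 0. Lengths are in m, angles in rad, forces in N, time in s.
With the tool pointing down it reaches from about 0.4 to 0.85 m from the base axis. Payload 10.4 kg.
Tool frame: the origin (TCP) lies on the centre line of the jaws, within the pads' length; the fingertips stand env.finger_overhang ahead of it and the grasp point (between the pads) lies 6 mm ahead of it (env.finger_overhang is the distance from the TCP to the fingertips, in m); z points along the fingers, y is the line along which they close (so a half turn about z gives the same grasp; the last joint's range is limited). The gripper opens to 87 mm and grips with 3 to 60 N. Pads are 19 mm wide; open, the fingers measure 117 mm over their backs; the gripper's body (75 mm by 190 mm) begins 51 mm behind the grasp point.
Start: joints at [1.151, 0.332, -0.065, 1.46, 0.022, 1.35, -0.088], TCP at [0.242, -0.576, 0.209] pointing down, gripper open.
Joint ranges: [-2.6, 2.6], [-0.5, 2.12], [-1.47, 1.34], [0.16, 2.42], [-1.27, 4.41], [0.06, 2.06], [-2.6, 2.6]. Speed limits (rad/s): [2.22, 2.22, 2.79, 2.79, 3.14, 3.14, 3.14].

## Interface

Orientations are given as a 3x3 rotation matrix whose columns are the frame's x, y, z axes.
In Python, from plant import status, viewer, hand_in, env gives the robot as it stands. The module is installed in compiled form; this text tells all that it offers.
- The arm moves only by the shell command python3 -m handwheel 'ROWS' [OPENING] [FORCE]. ROWS is JSON, a list of rows, each an object with "xyz": the shift along the tool's x, y, z in mm, a list of three; "rotation": the turn, a rotation vector about the tool's x, y, z in degrees, a list of three. A call has 1 to 10 rows; each row is the pose to reach, as a shift and turn from the pose commanded when the call began, along the tool's axes at that moment; what a row does not reach only later rows make up. A row lasts 1/8 s, in which the tool goes at most 62.5 mm and 10.7 degrees, less where a joint would pass 70% of its speed; a pose out of reach is approached as far as the arm can. A call with a gripper value outside its range is refused whole. OPENING is the closure, from 0 (fully open) to 1 (shut), set as the call begins (- or left out, the last holds). The fingers move at their own pace and stop on an object; FORCE is the grip in N (left out, the last holds). Time passes only in rows, so rows that repeat a pose let the fingers close. It gives the time, the measured TCP pose, the force, the opening and the grip force at its end, in the units of the state.
- status.get_obs(): the state, without advancing time (a new reading comes with each control period).
- viewer.snapshot(name): name is "scene" or "side" or "wrist"; returns a dict with "image" (400x640x3 uint8, red, green, blue), "mtx" (3x3 intrinsics, pixels), "k1" (the pictures are not rectified: a ray, as slopes to the right and down, at radius r is drawn at 1 + k1 r^2 times it, then the intrinsics apply), "T" (4x4, takes a point from camera to world coordinates). Camera axes: x right, y down, z forward; pixel columns grow to the right and rows downward; lengths in m; the calibration is good to about 2 mm. A picture is of the moment at which its call begins. There is no depth.
- hand_in(): hands the job in; it is judged then, once.
The state is a dict: "clock": time; "joint_positions": joint angles; "joint_velocities": joint speeds; "effort": joint torques, N m; "tool_pos": TCP position; "ee_rot": TCP orientation; "wrist_force": force on the tool from outside, world axes, zero at the start; "torque": the same for the moment, N m; "gripper_width": opening from 0.0 (shut) to 1.0 (fully open); "gripper_force": force on a finger pad.
Only numpy, scipy, OpenCV 4.12 (cv2) and the standard library are available. Lean on these libraries where they do the work, as an engineer would, in place of code of your own. Each camera call takes 0.05 s, during which the arm holds its last target. There are 200 camera calls.

## Task

One of the two filter slides in the holder is still held by its lock screw and has only up to about a centimetre of play; from outside they look alike, so feel gently which one is free. Draw the free slide toward the front by its lug, level and straight, until its tail is completely out of the housing and it lies flat and straight on the rest in front; leave the locked slide in its channel without forcing it, and do not disturb the jars and the marker standing round the work.

Things in the scene. Friction and masses are not known exactly. Their poses are not given: they have to be found in the camera images.
- holder: fixed filter-slide holder: grey housing 90 deep x 122 wide x 29.5 mm high, two black lens collars on its roof up to 40 mm high, on a 10 mm base plate. Origin: on the worktop under the middle of the front face; x points into the housing, y left, z up. One lock screw (hidden, either one; both heads look alike) holds its slide: that one moves 1 to 12 mm, then stops dead
- channel_left (a point): middle of the mouth of the left channel (holder y = +0.029), on its floor, 10 mm above the worktop, at the housing's front face; axes as the holder's. Channel 49.5 wide, 11.5 mm high, 80 mm deep, level: 1.5 mm play, so a slide pulled off its middle line, askew or lifted binds. The free slide runs with 1 to 6 N when it does not bind
- channel_right (a point): the same point of the right channel (holder y = -0.029)
- rest_end (a point): middle of the front end of the rest. The rest is the base plate in front of the housing: flat, level with the channel floors, 145 mm long from the face to this point. Here a dark stop strip stands 6 mm proud, 8 mm thick: a slide drawn up to it has its tail 20 mm clear of the housing
- slide_red: loose flat filter slide, steel plate 125 (x) x 48 (y) x 10 mm, with a red lug across its front end and a red filter disc, 0.16-0.30 kg, in the holder's left (+y) channel. Origin: under the middle of its TAIL edge (inside the housing); the plate runs from there to its own -x, z up. At the start its tail is 67 to 79 mm behind the housing's face
- slide_blue: loose flat filter slide, steel plate 125 (x) x 48 (y) x 10 mm, with a blue lug across its front end and a blue filter disc, 0.16-0.30 kg, in the holder's right (-y) channel. Origin: under the middle of its TAIL edge (inside the housing); the plate runs from there to its own -x, z up. At the start its tail is 67 to 79 mm behind the housing's face
- slide_red_lug (a point): middle of the back face of the red lug (faces the housing; fingertips hook it here to pull). The lug is an upright plate 8 mm thick (x), 48 mm wide (y), 24 mm higher than the slide's upper face; this point is 12 mm above that upper face, 22 mm above the underside. Gap from here to the housing's face at the start: 38 to 50 mm
- slide_blue_lug (a point): middle of the back face of the blue lug (faces the housing; fingertips hook it here to pull). The lug is an upright plate 8 mm thick (x), 48 mm wide (y), 24 mm higher than the slide's upper face; this point is 12 mm above that upper face, 22 mm above the underside. Gap from here to the housing's face at the start: 38 to 50 mm
- jar_grey: bystander: small clear jar, 47 mm across, 46 mm high, origin under its middle
- jar_brown: bystander: small brown jar, 35 mm across, 56 mm high, origin under its middle
- marker: bystander: white marker with a blue cap lying on the worktop, 134 x 15 x 14 mm, origin under its middle

How it is judged:
On the way:
1. one slide is drawn half out of the housing, level and straight in its channel (((x of slide_red in the frame of holder between 0 and 0.045 m and angle between the x axis of slide_red and the x axis of holder, either way round below 0.1 rad and angle between slide_red's own z axis and vertical below 0.08 rad) or (x of slide_blue in the frame of holder between 0 and 0.045 m and angle between the x axis of slide_blue and the x axis of holder, either way round below 0.1 rad and angle between slide_blue's own z axis and vertical below 0.08 rad))), for 0.1 s.
At the end, for the whole second after the job is handed in: the free slide lies at rest flat on the rest (tilt under 0.05 rad, origin 7 to 14 mm above the worktop), straight with the holder within 0.2 rad, its tail 2 to 35 mm in front of the housing's face; the locked slide is still in its channel, its tail more than 55 mm behind the face, at rest (((x of slide_red in the frame of holder between -0.035 and -0.002 m and z of slide_red in the frame of holder between 0.007 and 0.014 m and angle between slide_red's own z axis and vertical below 0.05 rad and angle between the x axis of slide_red and the x axis of holder, either way round below 0.2 rad and linear speed of each of slide_red, slide_blue below 0.01 m/s and x of slide_blue in the frame of holder above 0.055 m) or (x of slide_blue in the frame of holder between -0.035 and -0.002 m and z of slide_blue in the frame of holder between 0.007 and 0.014 m and angle between slide_blue's own z axis and vertical below 0.05 rad and angle between the x axis of slide_blue and the x axis of holder, either way round below 0.2 rad and linear speed of each of slide_blue, slide_red below 0.01 m/s and x of slide_red in the frame of holder above 0.055 m))); the robot touches nothing.
It fails at once if a slide is forced: pulled or pushed by the fingers with more than 30 N (contact force between the fingers and slide_red above 30 N or contact force between the fingers and slide_blue above 30 N).
It fails at once if a slide is tipped more than 0.15 rad from level (angle between any of slide_red, slide_blue's own z axis and vertical above 0.15 rad).
It fails at once if a bystander (grey jar, brown jar, marker) is moved more than 30 mm (distance of any of jar_grey, jar_brown, marker from where it was at the start of the episode above 0.03 m).
It also fails if it takes over 43 s, if anything falls off the work surface, if the arm or the gripper's body presses on something with over 40 N, if the wrist force passes 120 N, or if a joint passes its speed limit or range.

## Working session

There is one attempt and no reset: what is moved stays moved. The work goes in short steps, Python scripts to look and compute and a shell command to move; the robot and the scene stay as the last step left them, time stands still between calls to the robot, and variables do not carry over. Pictures are saved under pics/ and viewed, at most 10 in all, crops included, and the job is handed in when it is done.

```bash
mkdir -p pics; python3 - <<'E'
from plant import status, viewer, env
import cv2,numpy as np
o=status.get_obs(); print(o['clock'],o['tool_pos'],o['ee_rot'],o['wrist_force'],env.finger_overhang)
for n in ("scene","side"):
    s=viewer.snapshot(n); cv2.imwrite(f"pics/{n}0.png",s["image"][:,:,::-1]); print(n,s["mtx"],s["k1"],s["T"])
E
```

```text
0.0 [ 0.24141005 -0.57605824  0.20866053] [[ 9.22258694e-01  3.86572814e-01 -6.00677185e-04]
 [ 3.86573275e-01 -9.22257834e-01  1.26100418e-03]
 [-6.65093037e-05 -1.39517782e-03 -9.99999025e-01]] [0.42591681 0.64033515 0.2363342 ] 0.025
scene [[500.76941203   0.         324.91043409]
 [  0.         500.76941203 194.23729023]
 [  0.           0.           1.        ]] -0.05805463062994039 [[ 7.69059425e-01 -2.60502302e-01  5.83683263e-01 -1.44387160e-01]
 [-6.39177062e-01 -3.12675018e-01  7.02628648e-01 -9.19286494e-01]
 [-5.33205568e-04 -9.13440137e-01 -4.06972766e-01  5.59764533e-01]
 [ 0.00000000e+00  0.00000000e+00  0.00000000e+00  1.00000000e+00]]
side [[372.87896021   0.         323.17147995]
 [  0.         372.87896021 203.41958733]
 [  0.           0.           1.        ]] -0.039831351673738316 [[-8.52882881e-01 -3.62726351e-01  3.75526811e-01  1.78163570e-01]
 [-5.22102159e-01  5.92041831e-01 -6.13918403e-01  5.43517885e-01]
 [ 3.56801105e-04 -7.19663855e-01 -6.94322554e-01  7.44624258e-01]
 [ 0.00000000e+00  0.00000000e+00  0.00000000e+00  1.00000000e+00]]
```

View pics/scene0.png

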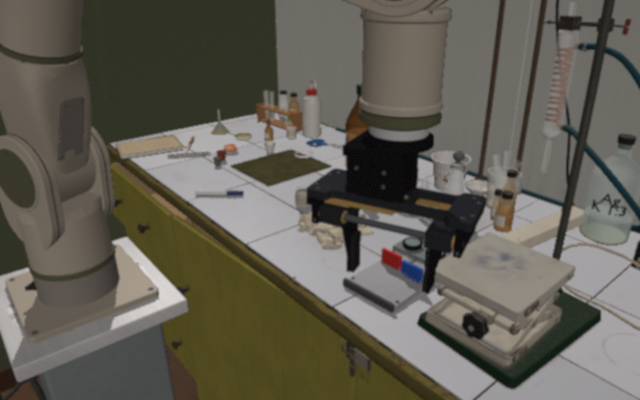

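View pics/side0.png

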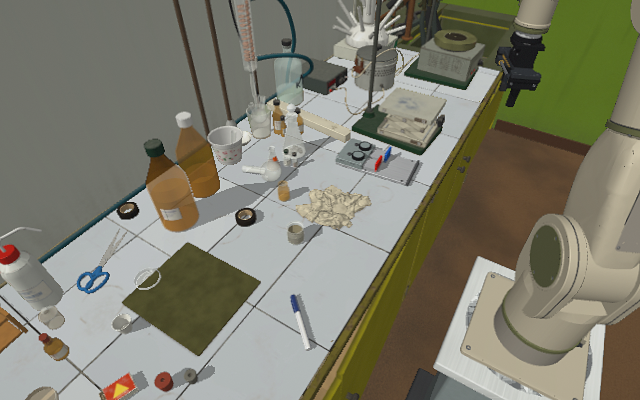

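The scene view shows the holder at about (400,275), partly behind the gripper, with a lab jack to its right at (500,300). The side view shows it at (378,160), the red lug at (379,162), the blue lug at (388,154), the jars at (285,190) and (295,233), and the marker at (300,320).

```bash
python3 - <<'E'
import cv2,numpy as np
a=cv2.imread("pics/scene0.png")[225:325,335:465]; b=cv2.imread("pics/side0.png")[130:190,325:425]
a=cv2.resize(a,(780,600),interpolation=3)[:, :]; b=cv2.resize(b,(800,480),interpolation=3)
cv2.imwrite("pics/ca.png",a);cv2.imwrite("pics/cb.png",b)
E
```

```text
(no output)
```

View pics/ca.png

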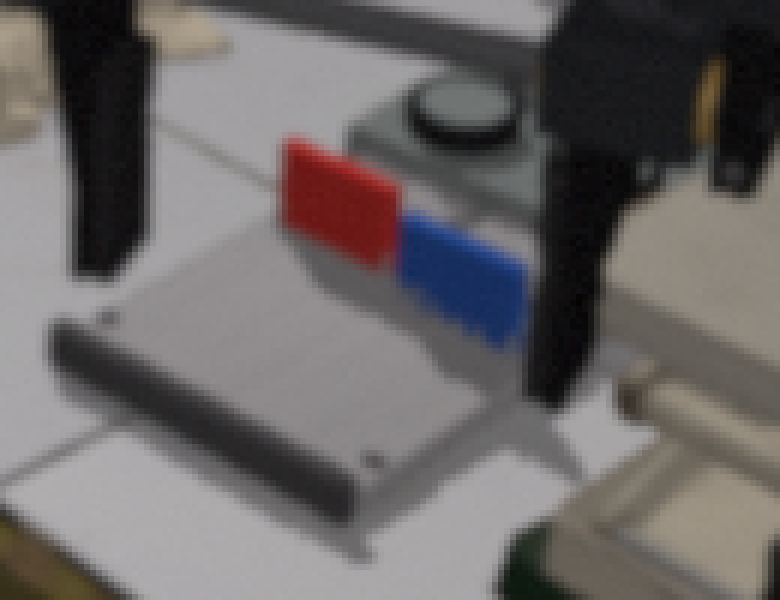

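View pics/cb.png

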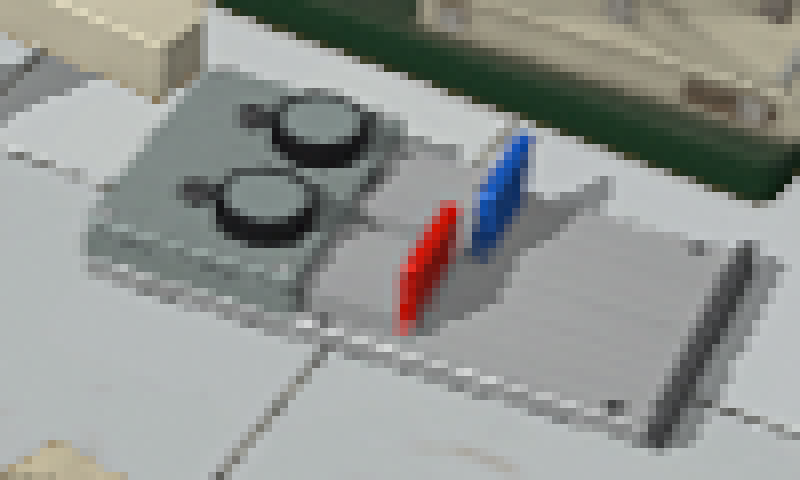

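The enlarged crops show the stop strip, rest corners and lug edges clearly in both views. I'll fit the holder pose and lug gaps jointly from these points.

```bash
cat > h.py <<'E'
import numpy as np
def proj(s,P):
    T=np.linalg.inv(s["T"]); p=np.atleast_2d(P)@T[:3,:3].T+T[:3,3]; q=p[:,:2]/p[:,2:]
    q=q*(1+s["k1"]*(q**2).sum(1,keepdims=True)); K=s["mtx"]
    return np.c_[q[:,0]*K[0,0]+K[0,2], q[:,1]*K[1,1]+K[1,2]]
def H(v,P):
    c,s_=np.cos(v[2]),np.sin(v[2]); P=np.atleast_2d(P)
    return np.c_[v[0]+c*P[:,0]-s_*P[:,1], v[1]+s_*P[:,0]+c*P[:,1], P[:,2]+v[3]]
E
python3 - <<'E'
from h import *; from plant import viewer
from scipy.optimize import least_squares
import cv2
S={n:viewer.snapshot(n) for n in("scene","side")}
f=lambda u,v,x0,y0,s:(x0+(u+.5)/s-.5,y0+(v+.5)/s-.5)
A=lambda u,v:("scene",)+f(u,v,335,225,6); B=lambda u,v:("side",)+f(u,v,325,130,8)
# model: (x,y,z,lug) lug None/r/b : x measured from back of lug
W=.061
obs=[(A(52,322),(-.145,W,.016,0)),(A(356,482),(-.145,-W,.016,0)),(A(355,522),(-.145,-W,.0,0)),
 (A(286,140),(-.008,.053,.044,1)),(A(402,188),(-.008,.005,.044,1)),
 (A(399,212),(-.008,-.005,.044,2)),(A(527,264),(-.008,-.053,.044,2)),
 (A(350,125),(0,W,.0395,0)),
 (B(655,445),(-.145,W,.0,0)),(B(757,243),(-.145,-W,.016,0)),
 (B(305,270),(0,W,.0395,0)),(B(405,262),(-.004,.053,.044,1)),(B(455,203),(-.004,.005,.044,1)),
 (B(527,135),(-.004,-.053,.044,2)),(B(402,330),(-.004,.053,.020,1)),(B(90,225),(.09,W,.0395,0)),(B(220,70),(.09,-W,.0395,0))]
def res(v,full=False):
    r=[]
    for (n,u,w),(x,y,z,l) in obs:
        x=x-(0,v[4],v[5])[l]; r.append(proj(S[n],H(v,[x,y,z]))[0]-(u,w))
    r=np.array(r); return r if full else r.ravel()
o=least_squares(res,[.5,-.55,0,0,.04,.04],loss="soft_l1")
print(o.x.round(4)); print(res(o.x,1).round(1).tolist())
np.save("v.npy",o.x)
E
```

```text
[ 0.5564 -0.3599  0.0958  0.0006  0.0324  0.0427]
[[0.4, 0.2], [-0.1, 0.4], [-0.5, 1.0], [-0.6, 0.1], [-1.0, 0.7], [0.4, 0.5], [-0.5, 1.2], [-2.3, -3.8], [-0.0, 0.3], [-1.0, -0.7], [0.2, -1.2], [-0.2, 0.4], [-1.1, -0.6], [-1.0, -0.9], [-0.5, -1.9], [0.4, -3.2], [-0.8, -3.3]]
```

```bash
python3 - <<'E'
from h import *; from plant import viewer
from scipy.optimize import least_squares
S={n:viewer.snapshot(n) for n in("scene","side")}
f=lambda u,v,x0,y0,s:(x0+(u+.5)/s-.5,y0+(v+.5)/s-.5)
A=lambda u,v:("scene",)+f(u,v,335,225,6); B=lambda u,v:("side",)+f(u,v,325,130,8)
W=.061;Z=.0295
obs=[(A(52,322),(-.145,W,.016,0)),(A(356,482),(-.145,-W,.016,0)),(A(355,522),(-.145,-W,.0,0)),
 (A(286,140),(-.008,.053,.044,1)),(A(402,188),(-.008,.005,.044,1)),
 (A(399,212),(-.008,-.005,.044,2)),(A(527,264),(-.008,-.053,.044,2)),
 (A(350,125),(0,W,Z,0)),
 (B(655,445),(-.145,W,.0,0)),(B(757,243),(-.145,-W,.016,0)),
 (B(305,270),(0,W,Z,0)),(B(405,262),(-.004,.053,.044,1)),(B(455,203),(-.004,.005,.044,1)),
 (B(527,135),(-.004,-.053,.044,2)),(B(402,330),(-.004,.053,.020,1)),(B(90,225),(.09,W,Z,0)),(B(220,70),(.09,-W,Z,0))]
def res(v,full=False):
    r=[]
    for (n,u,w),(x,y,z,l) in obs:
        x=x-(0,v[4],v[5])[l]; r.append(proj(S[n],H(v,[x,y,z]))[0]-(u,w))
    r=np.array(r); return r if full else r.ravel()
o=least_squares(res,[.5,-.45,0,0,.04,.04],loss="soft_l1")
print(o.x.round(4)); print(res(o.x,1).round(1).tolist())
np.save("v.npy",o.x)
print(H(o.x,[[-o.x[4],.029,.032],[-o.x[5],-.029,.032]]))
E
```

```text
[ 0.5566 -0.3611  0.0888  0.0015  0.0332  0.0435]
[[0.6, -0.3], [-0.2, 0.0], [-0.5, 0.7], [-0.4, -0.1], [-0.9, 0.5], [0.5, 0.4], [-0.5, 1.1], [-1.9, 0.1], [-0.1, -0.0], [-0.8, -0.9], [-0.1, 0.9], [0.1, 0.1], [-0.8, -1.0], [-0.6, -1.2], [-0.3, -2.3], [0.4, -1.3], [-0.6, -1.3]]
[[ 0.52098482 -0.33511614  0.03353235]
 [ 0.51581792 -0.39380522  0.03353235]]
```

```bash
python3 - <<'E'
from h import *; from plant import viewer
from scipy.optimize import least_squares
import cv2
S={n:viewer.snapshot(n) for n in("scene","side")}
def tri(a,b):
    o=least_squares(lambda P:np.r_[proj(S["scene"],P)[0]-a,proj(S["side"],P)[0]-b],[.55,-.5,.1]); return o.x.round(3),round(float(np.abs(o.fun).max()),1)
def onz(n,p,z):
    return least_squares(lambda q:proj(S[n],[q[0],q[1],z])[0]-p,[.55,-.5]).x.round(3)
for a in [(437,268),(530,310),(573,270),(487,235)]:
    print(a,[tri(a,b) for b in [(381,112),(431,122),(445,100),(396,88)]])
print([onz("side",p,.01) for p in[(352,130),(420,152)]], onz("scene",(422,320),.005))
print("jars",onz("side",(295,242),0),onz("side",(284,199),0),onz("side",(300,320),0))
v=np.load("v.npy")
w=viewer.snapshot("wrist"); print(w["T"].round(3))
im=np.hstack([S["side"]["image"][60:200,320:480],S["scene"]["image"][200:340,400:600]])
cv2.imwrite("pics/j.png",cv2.resize(im,(792,308),interpolation=3)[:,:,::-1])
E
```

```text
(437, 268) [(array([ 0.531, -0.452,  0.076]), 18.7), (array([ 0.429, -0.508,  0.124]), 3.0), (array([ 0.388, -0.543,  0.164]), 6.3), (array([ 0.485, -0.49 ,  0.121]), 29.4)]
(530, 310) [(array([ 0.609, -0.597,  0.014]), 8.5), (array([ 0.487, -0.641,  0.081]), 14.2), (array([ 0.436, -0.667,  0.128]), 3.7), (array([ 0.55 , -0.627,  0.068]), 20.2)]
(573, 270) [(array([ 0.665, -0.626,  0.07 ]), 12.6), (array([ 0.533, -0.668,  0.134]), 34.3), (array([ 0.481, -0.691,  0.177]), 22.7), (array([ 0.604, -0.652,  0.12 ]), 0.2)]
(487, 235) [(array([ 0.593, -0.492,  0.118]), 3.3), (array([ 0.481, -0.547,  0.165]), 24.4), (array([ 0.438, -0.578,  0.203]), 13.9), (array([ 0.544, -0.527,  0.161]), 8.4)]
[array([ 0.685, -0.482]), array([ 0.43 , -0.484])] [ 0.436 -0.485]
jars [0.568 0.047] [ 0.688 -0.071] [0.433 0.224]
[[ 0.386 -0.889 -0.248  0.308]
 [-0.923 -0.372 -0.103 -0.548]
 [-0.001  0.268 -0.963  0.383]
 [ 0.     0.     0.     1.   ]]
```

View pics/j.png

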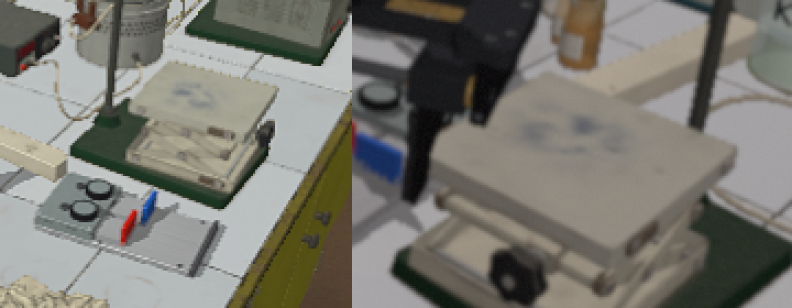

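The jack platform spans about x 0.43–0.60, y below −0.50, with its top at 0.125, so it is clear of both lug lines. The stated dimensions put the stop strip's outer face at −153 mm, so I'll refit with that and compute the approach.

```bash
cat > fit.py <<'E'
from h import *; from plant import viewer, status
from scipy.optimize import least_squares
S={n:viewer.snapshot(n) for n in("scene","side")}
f=lambda u,v,x0,y0,s:(x0+(u+.5)/s-.5,y0+(v+.5)/s-.5)
A=lambda u,v:("scene",)+f(u,v,335,225,6); B=lambda u,v:("side",)+f(u,v,325,130,8)
W=.061;Z=.0295
obs=[(A(52,322),(-.153,W,.016,0)),(A(356,482),(-.153,-W,.016,0)),(A(355,522),(-.153,-W,.0,0)),
 (A(286,140),(-.008,.053,.044,1)),(A(402,188),(-.008,.005,.044,1)),
 (A(399,212),(-.008,-.005,.044,2)),(A(527,264),(-.008,-.053,.044,2)),
 (A(350,125),(0,W,Z,0)),
 (B(655,445),(-.153,W,.0,0)),(B(757,243),(-.153,-W,.016,0)),
 (B(305,270),(0,W,Z,0)),(B(405,262),(-.004,.053,.044,1)),(B(455,203),(-.004,.005,.044,1)),
 (B(527,135),(-.004,-.053,.044,2)),(B(90,225),(.09,W,Z,0)),(B(220,70),(.09,-W,Z,0))]
def res(v,full=False):
    r=[]
    for (n,u,w),(x,y,z,l) in obs:
        x=x-(0,v[4],v[5])[l]; r.append(proj(S[n],H(v,[x,y,z]))[0]-(u,w))
    r=np.array(r); return r if full else r.ravel()
o=least_squares(res,[.5,-.45,0,0,.04,.04],loss="soft_l1")
print(o.x.round(4),o.cost); print(res(o.x,1).round(1).tolist())
np.save("v.npy",o.x); v=o.x
L=H(v,[[-v[4],.029,.032],[-v[5],-.029,.032]]); print(L)
ob=status.get_obs(); R=ob['ee_rot']
t=H(v,[[-v[4]-.013,.029,0]])[0]; t[2]=.14
print("shift mm",R.T@(t-ob['tool_pos'])*1e3,"turn",np.degrees(v[2]-np.arctan2(R[1,1],R[0,1])))
E
python3 fit.py
```

```text
[ 0.5621 -0.3606  0.096   0.0021  0.0383  0.0497] 9.96062495847291
[[0.0, 0.3], [-0.4, 0.6], [-0.7, 1.2], [-0.2, -0.3], [-0.6, 0.3], [0.5, 0.4], [-0.4, 1.0], [-0.4, -1.0], [1.0, -0.1], [-0.0, -1.1], [-1.6, 0.3], [0.1, -0.1], [-0.8, -1.2], [-0.4, -1.4], [-1.1, -1.7], [-2.3, -1.8]]
[[ 0.52119358 -0.33542414  0.0340737 ]
 [ 0.51533338 -0.39425728  0.0340737 ]]
shift mm [ 338.62019114 -118.09306413   69.4740951 ] turn 72.76802178007452
```

```bash
python3 -m handwheel '[{"xyz":[35,-12,0],"rotation":[0,0,-8]},{"xyz":[75,-26,0],"rotation":[0,0,-17]},{"xyz":[115,-40,0],"rotation":[0,0,-26]},{"xyz":[155,-54,10],"rotation":[0,0,-35]},{"xyz":[195,-68,20],"rotation":[0,0,-44]},{"xyz":[235,-82,30],"rotation":[0,0,-53]},{"xyz":[275,-96,45],"rotation":[0,0,-62]},{"xyz":[315,-110,60],"rotation":[0,0,-70]},{"xyz":[338,-118,69],"rotation":[0,0,-72.8]},{"xyz":[338,-118,69],"rotation":[0,0,-72.8]}]' 0.54 5
cat > look.py <<'E'
import sys,cv2; from h import *; from plant import viewer,status
v=np.load("v.npy"); ob=status.get_obs()
print(ob['clock'],ob['tool_pos'].round(4),ob['ee_rot'].round(4).tolist(),ob['wrist_force'].round(1),ob['gripper_width'])
s=viewer.snapshot(sys.argv[1]); im=s["image"][:,:,::-1].copy()
if len(sys.argv)>3:
    for l,y in ((4,.029),(5,-.029)):
        q=[[-v[l],y+.024,.044],[-v[l],y-.024,.044],[-v[l]-.008,y-.024,.044],[-v[l]-.008,y+.024,.044]]
        cv2.polylines(im,[np.int32(proj(s,H(v,q))*16)],True,(0,255,0),1,cv2.LINE_AA,4)
    for q in ([[0,W,.0295] for W in(-.061,.061)],[[-.145,W,.016] for W in(-.061,.061)]):
        cv2.polylines(im,[np.int32(proj(s,H(v,q))*16)],True,(0,255,255),1,cv2.LINE_AA,4)
cv2.imwrite(f"pics/{sys.argv[2]}.png",im)
E
python3 look.py wrist w1 o
```

```text
clock: 1.8
tool_pos: [0.5085, -0.3355, 0.1398]
ee_rot: [[-0.098, 0.995, -0.001], [0.995, 0.098, 0.001], [0.001, -0.0, -1.0]]
wrist_force: [-0.4, -0.7, 0.8]
gripper_width: 0.461
gripper_force: 0.0
1.8 [ 0.5085 -0.3355  0.1398] [[-0.0978, 0.9952, -0.0005], [0.9952, 0.0978, 0.0011], [0.0012, -0.0004, -1.0]] [-0.4 -0.7  0.8] 0.4611945186586442
```

View pics/w1.png

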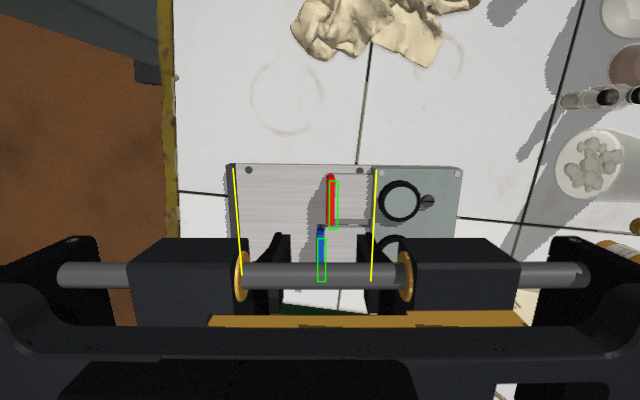

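The overlay is off by about 2–5 px (roughly 1 mm/px): the red lug sits at about (331,200) against a predicted (333,204). I'll zoom in to refine the fit.

```bash
python3 - <<'E'
from plant import viewer; import cv2
s=viewer.snapshot("wrist"); c=s["image"][155:285,222:472,::-1]
cv2.imwrite("pics/w1c.png",cv2.resize(c,(800,416),interpolation=cv2.INTER_CUBIC))
E
```

```text
(no output)
```

View pics/w1c.png

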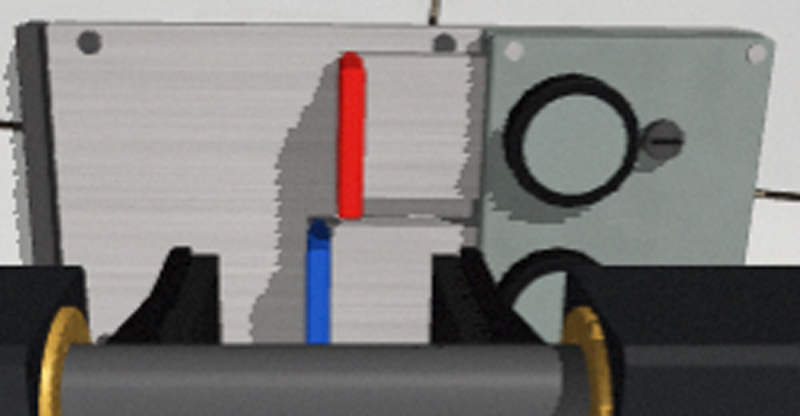

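```bash
sed -i 's/("scene","side")}/("scene","side","wrist")}/; s/^def res/C=lambda u,v:("wrist",)+f(u,v,222,155,3.2)\nobs+=2*[(C(17,22),(-.153,W,.016,0)),(C(44,22),(-.145,W,.016,0)),(C(487,35),(0,W,Z,0)),(C(772,35),(.09,W,Z,0)),(C(364,68),(0,.053,.044,1)),(C(338,68),(-.008,.053,.044,1)),(C(364,217),(0,.005,.044,1)),(C(338,217),(-.008,.005,.044,1)),(C(329,240),(0,-.005,.044,2)),(C(306,240),(-.008,-.005,.044,2))]\ndef res/; s/t\[2\]=.14/t[2]=.048/' fit.py; python3 fit.py
```

```text
[ 0.5604 -0.3601  0.0844 -0.001   0.0404  0.0502] 42.98285956437867
[[-1.3, 1.4], [-2.4, 2.0], [-2.7, 2.6], [-1.7, 1.4], [-2.3, 2.1], [-0.8, 1.9], [-1.9, 2.7], [-1.0, 0.3], [0.9, 1.2], [0.3, 0.3], [-1.4, 1.3], [0.9, 1.1], [0.1, 0.1], [0.2, -0.2], [-0.8, -0.9], [-1.6, -0.9], [-0.4, 0.5], [-1.2, 0.5], [2.5, -0.8], [3.5, 0.1], [0.7, -1.0], [0.4, -1.0], [-0.2, 0.3], [-0.2, 0.3], [0.7, 2.5], [-0.1, 2.5], [-0.4, 0.5], [-1.2, 0.5], [2.5, -0.8], [3.5, 0.1], [0.7, -1.0], [0.4, -1.0], [-0.2, 0.3], [-0.2, 0.3], [0.7, 2.5], [-0.1, 2.5]]
[[ 0.51769041 -0.33462445  0.03102374]
 [ 0.51273888 -0.39325071  0.03102374]]
shift mm [ 3.21734726 -1.86163027 92.96315249] turn -0.5153697459569992
```

```bash
cat >> fit.py <<'E'
N={"scene":0,"side":1,"wrist":2}
def r2(v):
    r=[]
    for (n,u,w),(x,y,z,l) in obs:
        d=v[6+6*N[n]:9+6*N[n]]; e=v[9+6*N[n]:12+6*N[n]]
        s=dict(S[n]); T=s["T"].copy(); import cv2
        T[:3,:3]=cv2.Rodrigues(e)[0]@T[:3,:3]; T[:3,3]+=d; s["T"]=T
        r.append(proj(s,H(v,[x-(0,v[4],v[5])[l],y,z]))[0]-(u,w))
    r=np.array(r).ravel()
    return np.r_[r, (v[6:].reshape(3,2,3)/np.array([[.0015],[.003]])).ravel(), v[3]/.0005]
o=least_squares(r2,np.r_[v,np.zeros(18)],loss="soft_l1"); v=o.x[:6]
print("cal fit",o.x.round(4),o.cost)
np.save("v.npy",v); L=H(v,[[-v[4],.029,.032],[-v[5],-.029,.032]]); print(L)
t=H(v,[[-v[4]-.013,.029,0]])[0]; t[2]=.048
print("shift mm",R.T@(t-ob['tool_pos'])*1e3,"turn",np.degrees(v[2]-np.arctan2(R[1,1],R[0,1])))
E
python3 fit.py | sed -n '/cal/,$p'
```

```text
cal fit [ 5.606e-01 -3.610e-01  8.560e-02 -1.000e-04  3.930e-02  4.950e-02
 -6.000e-04  0.000e+00 -5.000e-04 -1.000e-04  3.000e-03  5.000e-04
 -1.000e-04  2.000e-04  2.000e-04 -2.000e-04 -5.000e-04  2.000e-04
  7.000e-04 -3.000e-04  6.000e-03 -1.500e-03 -3.000e-04  1.000e-03] 19.119536504598617
[[ 0.51901979 -0.33542163  0.03186715]
 [ 0.51383046 -0.39408055  0.03186715]]
shift mm [ 1.47538112 -1.09124192 92.79441933] turn -0.5338684845896898
```

```bash
python3 -m handwheel '[{"xyz":[1.5,-1,15],"rotation":[0,0,0.5]},{"xyz":[1.5,-1,40],"rotation":[0,0,0.5]},{"xyz":[1.5,-1,65],"rotation":[0,0,0.5]},{"xyz":[1.5,-1,82],"rotation":[0,0,0.5]},{"xyz":[1.5,-1,90],"rotation":[0,0,0.5]},{"xyz":[1.5,-1,90],"rotation":[0,0,0.5]}]'
python3 look.py side s2 o
```

```text
clock: 2.95
tool_pos: [0.5065, -0.3355, 0.0502]
ee_rot: [[-0.088, 0.996, -0.0], [0.996, 0.088, 0.0], [0.0, -0.0, -1.0]]
wrist_force: [1.1, 0.0, -0.1]
gripper_width: 0.459
gripper_force: 0.0
2.95 [ 0.5065 -0.3355  0.0502] [[-0.0877, 0.9961, -0.0003], [0.9961, 0.0877, 0.0002], [0.0003, -0.0003, -1.0]] [ 1.1  0.  -0.1] 0.45904696566887365
```

```bash
python3 -m handwheel '[{"xyz":[0,-2,0],"rotation":[0,0,0]},{"xyz":[0,-4,0],"rotation":[0,0,0]},{"xyz":[0,-5,0],"rotation":[0,0,0]},{"xyz":[0,-6,0],"rotation":[0,0,0]},{"xyz":[0,-6,0],"rotation":[0,0,0]}]'
python3 -m handwheel '[{"xyz":[0,-0.5,0],"rotation":[0,0,0]},{"xyz":[0,-1,0],"rotation":[0,0,0]},{"xyz":[0,-1.5,0],"rotation":[0,0,0]},{"xyz":[0,-2,0],"rotation":[0,0,0]}]'
```

```text
clock: 3.62
tool_pos: [0.5005, -0.3362, 0.0505]
ee_rot: [[-0.088, 0.996, 0.0], [0.996, 0.088, -0.0], [-0.0, 0.0, -1.0]]
wrist_force: [0.3, 0.3, 0.6]
gripper_width: 0.459
gripper_force: 0.0
clock: 4.12
tool_pos: [0.4986, -0.3363, 0.0505]
ee_rot: [[-0.088, 0.996, 0.0], [0.996, 0.088, -0.0], [-0.0, 0.0, -1.0]]
wrist_force: [-0.0, 0.7, -0.1]
gripper_width: 0.461
gripper_force: 0.0
```

```bash
python3 -m handwheel '[{"xyz":[0,-0.5,0],"rotation":[0,0,0]},{"xyz":[0,-1,0],"rotation":[0,0,0]},{"xyz":[0,-1.5,0],"rotation":[0,0,0]},{"xyz":[0,-2,0],"rotation":[0,0,0]}]'
```

```text
clock: 4.62
tool_pos: [0.4966, -0.3365, 0.0505]
ee_rot: [[-0.088, 0.996, 0.0], [0.996, 0.088, -0.0], [-0.0, 0.0, -1.0]]
wrist_force: [0.3, -0.6, 0.4]
gripper_width: 0.463
gripper_force: 0.0
```

```bash
python3 -m handwheel '[{"xyz":[0,-0.5,0],"rotation":[0,0,0]},{"xyz":[0,-1,0],"rotation":[0,0,0]},{"xyz":[0,-1.5,0],"rotation":[0,0,0]}]'
```

```text
clock: 5.0
tool_pos: [0.4951, -0.3366, 0.0505]
ee_rot: [[-0.088, 0.996, 0.0], [0.996, 0.088, -0.0], [-0.0, 0.0, -1.0]]
wrist_force: [0.1, 0.5, 0.9]
gripper_width: 0.459
gripper_force: 0.0
```

```bash
python3 - <<'E'
from plant import viewer; import cv2,numpy as np
a=viewer.snapshot("scene")["image"][205:305,335:465,::-1]; b=viewer.snapshot("side")["image"][110:190,330:430,::-1]
cv2.imwrite("pics/p3.png",np.hstack([cv2.resize(a,(420,323),interpolation=2),cv2.resize(b,(380,304),interpolation=2)[:,:]if 0 else cv2.resize(b,(380,323),interpolation=2)]))
E
```

```text
(no output)
```

View pics/p3.png

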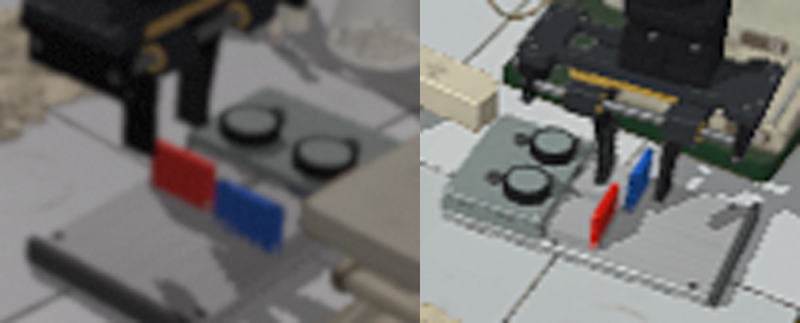

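The picture shows the fingers straddling along the right axis, but their tips (scene crop (137,150), (195,125); side crop (605,183), (665,200)) look higher than expected. I'll triangulate the tips.

```bash
python3 - <<'E'
from h import *; from plant import viewer,status
from scipy.optimize import least_squares
S={n:viewer.snapshot(n) for n in("scene","side")}; ob=status.get_obs(); R=ob['ee_rot'];p=ob['tool_pos']; print(p)
sc=lambda u,v:np.array([335+u/3.23,205+v/3.23]); sd=lambda u,v:np.array([330+(u-420)/3.8,110+v/4.04])
for nm,a,b,ty in(("back",sc(195,125),sd(605,183),.0275),("front",sc(137,150),sd(665,200),-.0275)):
    o=least_squares(lambda P:np.r_[proj(S["scene"],P)[0]-a,proj(S["side"],P)[0]-b],[.5,-.35,.05])
    q=p+R@[0,ty,.025]; print(nm,o.x.round(4),np.abs(o.fun).max().round(1),"expect",q.round(4),proj(S["scene"],q)-a,proj(S["side"],q)-b)
E
```

```text
[ 0.4951449  -0.33663259  0.0504891 ]
back [ 0.5202 -0.337   0.0606] 1.7 expect [ 0.5225 -0.3342  0.0255] [[-2.09692487 15.03324682]] [[-3.10434228  7.59900407]]
front [ 0.4683 -0.3383  0.0633] 1.5 expect [ 0.4678 -0.339   0.0255] [[-1.53599141 17.65656319]] [[-2.17493257  8.29990946]]
```

```bash
python3 - <<'E'
from h import *; from plant import viewer
S=viewer.snapshot("scene")
R=np.array([[.9223,.38657,-.0006],[.38657,-.92226,.00126],[0,-.0014,-1]]);p=np.array([.2414,-.5761,.2087])
for z in(-.01,.0,.01,.025,): print(z,[proj(S,p+R@[0,t,z])[0].round(1) for t in(-.051,.051)])
E
python3 look.py wrist w4 o
python3 - <<'E'
import cv2; a=cv2.imread("pics/w4.png")[130:400,180:500]; cv2.imwrite("pics/w4c.png",cv2.resize(a,(704,594),interpolation=2))
E
```

```text
-0.01 [array([350.7, 269.3]), array([429.7, 291.1])]
0.0 [array([350.5, 276.1]), array([429. , 298.1])]
0.01 [array([350.3, 282.7]), array([428.2, 305. ])]
0.025 [array([350.1, 292.5]), array([427.1, 315.3])]
5.25 [ 0.4951 -0.3366  0.0505] [[-0.0878, 0.9961, 0.0], [0.9961, 0.0878, -0.0], [-0.0, 0.0, -1.0]] [-0.1 -0.2  0.2] 0.4556079285343447
```

View pics/w4c.png

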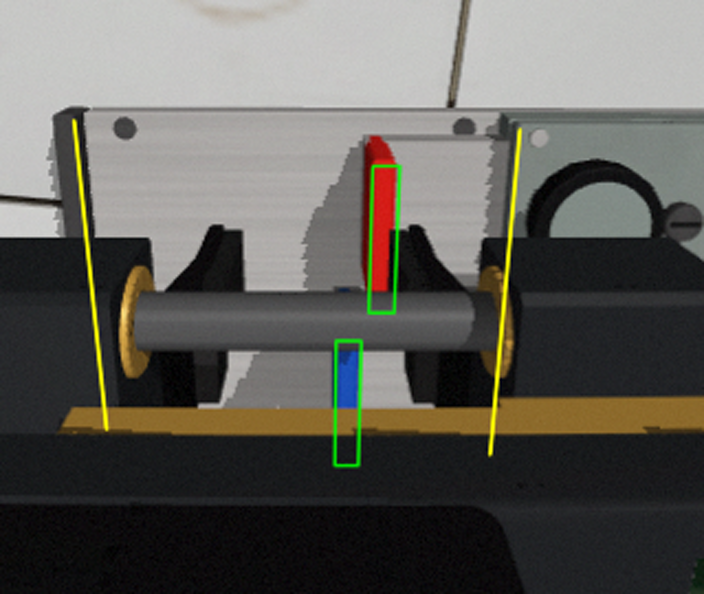

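The fingertips are really about 35 mm higher than the nominal overhang implies (z about 0.061), so the pull passed above the lug. I'll back off and go down 25 mm, then feel for the slide's plate as a height datum.

```bash
python3 -m handwheel '[{"xyz":[0,5,0],"rotation":[0,0,0]},{"xyz":[0,11,0],"rotation":[0,0,0]},{"xyz":[0,11,5],"rotation":[0,0,0]},{"xyz":[0,11,12],"rotation":[0,0,0]},{"xyz":[0,11,19],"rotation":[0,0,0]},{"xyz":[0,11,25],"rotation":[0,0,0]},{"xyz":[0,11,25],"rotation":[0,0,0]}]'
python3 - <<'E'
from h import *; from plant import viewer,status
ob=status.get_obs();R=ob['ee_rot'];p=ob['tool_pos']
# dark pixels along each finger's projected axis in both views
for n in("scene","side"):
    s=viewer.snapshot(n); g=s["image"].astype(int).max(2)
    for ty in(.0275,-.0275):
        l=[]
        for z in np.arange(-.05,.03,.004):
            u,w=proj(s,p+R@[0,ty,z])[0]; l.append(int(g[int(round(w)),int(round(u))]))
        print(n,ty,l)
E
```

```text
clock: 6.18
tool_pos: [0.5056, -0.3355, 0.0248]
ee_rot: [[-0.088, 0.996, -0.001], [0.996, 0.088, 0.001], [0.001, -0.001, -1.0]]
wrist_force: [-0.4, 0.6, 0.0]
gripper_width: 0.461
gripper_force: 0.0
scene 0.0275 [16, 15, 15, 20, 17, 18, 15, 21, 19, 20, 65, 103, 106, 100, 101, 100, 101, 101, 100, 99]
scene -0.0275 [11, 8, 13, 11, 7, 8, 6, 9, 41, 74, 133, 135, 135, 136, 137, 137, 137, 137, 135, 135]
side 0.0275 [38, 40, 38, 39, 32, 23, 31, 34, 36, 34, 31, 114, 168, 165, 163, 162, 161, 161, 157, 143]
side -0.0275 [29, 29, 23, 20, 26, 23, 22, 18, 36, 94, 88, 152, 167, 167, 162, 166, 164, 165, 164, 162]
```

```bash
python3 -m handwheel '[{"xyz":[0,0,4],"rotation":[0,0,0]},{"xyz":[0,0,7],"rotation":[0,0,0]},{"xyz":[0,0,9],"rotation":[0,0,0]},{"xyz":[0,0,10],"rotation":[0,0,0]}]'
python3 -m handwheel '[{"xyz":[0,0,0.5],"rotation":[0,0,0]},{"xyz":[0,0,1],"rotation":[0,0,0]},{"xyz":[0,0,1.5],"rotation":[0,0,0]}]' | grep -E "pos|wrist"
```

```text
clock: 6.78
tool_pos: [0.506, -0.3356, 0.0153]
ee_rot: [[-0.088, 0.996, -0.0], [0.996, 0.088, 0.0], [0.0, -0.0, -1.0]]
wrist_force: [0.4, -0.7, 0.4]
gripper_width: 0.461
gripper_force: 0.0
tool_pos: [0.5061, -0.3357, 0.014]
wrist_force: [0.6, -0.6, -0.4]
```

Tips are now about 6 mm above the plate and well below the lug top. Next is a gentle pull.

```bash
python3 -m handwheel '[{"xyz":[0,-2,0],"rotation":[0,0,0]},{"xyz":[0,-3,0],"rotation":[0,0,0]},{"xyz":[0,-4,0],"rotation":[0,0,0]}]' | grep -E "pos|wrist"
python3 -m handwheel '[{"xyz":[0,-0.5,0],"rotation":[0,0,0]},{"xyz":[0,-1,0],"rotation":[0,0,0]},{"xyz":[0,-1.5,0],"rotation":[0,0,0]}]' | grep -E "pos|wrist"
```

```text
tool_pos: [0.502, -0.3361, 0.014]
wrist_force: [0.3, -0.1, 0.3]
tool_pos: [0.5006, -0.3361, 0.014]
wrist_force: [0.3, 0.6, 0.2]
```

```bash
python3 -m handwheel '[{"xyz":[0,-0.5,0],"rotation":[0,0,0]},{"xyz":[0,-1,0],"rotation":[0,0,0]},{"xyz":[0,-1.5,0],"rotation":[0,0,0]}]' | grep -E "pos|wrist"
```

```text
tool_pos: [0.4992, -0.3362, 0.014]
wrist_force: [0.8, 0.1, -1.2]
```

```bash
python3 -m handwheel '[{"xyz":[0,-0.5,0],"rotation":[0,0,0]},{"xyz":[0,-1,0],"rotation":[0,0,0]}]' | grep -E "pos|wrist"
```

```text
tool_pos: [0.4982, -0.3363, 0.014]
wrist_force: [0.8, -0.0, 0.3]
```

```bash
python3 -m handwheel '[{"xyz":[0,-0.5,0],"rotation":[0,0,0]},{"xyz":[0,-1,0],"rotation":[0,0,0]}]' | grep -E "pos|wrist"
```

```text
tool_pos: [0.4971, -0.3364, 0.014]
wrist_force: [1.7, 0.3, -0.9]
```

```bash
python3 -m handwheel '[{"xyz":[0,-0.5,0],"rotation":[0,0,0]},{"xyz":[0,-1,0],"rotation":[0,0,0]}]' | grep -E "pos|wrist"
```

```text
tool_pos: [0.4961, -0.3365, 0.014]
wrist_force: [1.2, 0.2, -0.7]
```

```bash
python3 -m handwheel '[{"xyz":[0,-0.5,0],"rotation":[0,0,0]},{"xyz":[0,-1,0],"rotation":[0,0,0]}]' | grep -E "pos|wrist"
```

```text
tool_pos: [0.4951, -0.3366, 0.014]
wrist_force: [0.6, 0.1, 0.0]
```

```bash
python3 -m handwheel '[{"xyz":[0,-0.5,0],"rotation":[0,0,0]},{"xyz":[0,-1,0],"rotation":[0,0,0]}]' | grep -E "pos|wrist"
```

```text
tool_pos: [0.4941, -0.3367, 0.014]
wrist_force: [-0.3, 0.8, 0.7]
```

```bash
python3 - <<'E'
from h import *; from plant import viewer
import cv2
v=np.load("v.npy")
for n in("side","scene","wrist"):
    s=viewer.snapshot(n); h=cv2.cvtColor(s["image"],cv2.COLOR_RGB2HSV); 
    m=((h[...,0]<6)|(h[...,0]>174))&(h[...,1]>190)&(h[...,2]>90)
    b=(abs(h[...,0].astype(int)-112)<10)&(h[...,1]>150)&(h[...,2]>90)
    for nm,k,l,y in(("r",m,4,.029),("b",b,5,-.029)):
        c=proj(s,H(v,[[-v[l],y,.04]]))[0]; yy,xx=np.nonzero(k); w=(abs(xx-c[0])<35)&(abs(yy-c[1])<35)
        if w.sum()==0: print(n,nm,"none",c);continue
        print(n,nm,w.sum(),"seen",xx[w].mean().round(2),yy[w].mean().round(2),"start-model",c.round(1),"per 10mm",(proj(s,H(v,[[-v[l]-.01,y,.04]]))[0]-c).round(1))
E
```

```text
side r 48 seen 379.5 162.73 start-model [377.2 159.4] per 10mm [3.  0.9]
side b 37 seen 386.81 154.89 start-model [386.6 150.4] per 10mm [3.  0.8]
scene r 182 seen 390.59 259.49 start-model [392.9 253.4] per 10mm [-3.1  1.8]
scene b 47 seen 415.09 269.0 start-model [413.3 266.3] per 10mm [-3.1  2. ]
wrist r 579 seen 351.72 250.89 start-model [369.  261.7] per 10mm [-17.8  -0. ]
wrist b none [348.22506409 346.76242821]
```

```bash
cat > cmpr.py <<'E'
from h import *; from plant import viewer
import cv2
def cen(im,c,hue):
    h=cv2.cvtColor(im,cv2.COLOR_RGB2HSV).astype(int)
    d=abs(h[...,0]-hue); d=np.minimum(d,180-d); k=(d<10)&(h[...,1]>150)&(h[...,2]>90)
    yy,xx=np.nonzero(k); w=(abs(xx-c[0])<18)&(abs(yy-c[1])<18); return int(w.sum()),[int(xx[w].min()),int(xx[w].max()),int(yy[w].min()),int(yy[w].max())],xx[w].mean().round(2),yy[w].mean().round(2)
for n,cr,cb in(("side",(379,162),(388,154)),("scene",(391,259),(412,270))):
    a=cv2.imread(f"pics/{n}0.png")[:,:,::-1].copy(); b=viewer.snapshot(n)["image"]
    for hu,c in((0,cr),(112,cb)): print(n,hu,cen(a,c,hu),cen(b,c,hu))
E
python3 cmpr.py
python3 - <<'E'
from plant import viewer; import cv2,numpy as np
w=viewer.snapshot("wrist")["image"][170:330,270:470,::-1]; b=viewer.snapshot("side")["image"][120:180,345:425,::-1]
cv2.imwrite("pics/p5.png",np.vstack([cv2.resize(w,(400,320)[:2],interpolation=2),cv2.resize(b,(400,280),interpolation=2)]))
E
```

```text
side 0 (48, [375, 381, 156, 169], np.float64(377.9), np.float64(162.38)) (59, [376, 383, 156, 169], np.float64(379.69), np.float64(162.81))
side 112 (45, [384, 390, 147, 160], np.float64(387.22), np.float64(153.87)) (37, [384, 390, 147, 160], np.float64(386.81), np.float64(154.89))
scene 0 (246, [383, 400, 249, 268], np.float64(391.4), np.float64(258.65)) (174, [383, 398, 251, 267], np.float64(390.98), np.float64(258.43))
scene 112 (235, [402, 421, 262, 281], np.float64(412.0), np.float64(271.07)) (44, [403, 421, 262, 279], np.float64(415.7), np.float64(269.57))
```

View pics/p5.png

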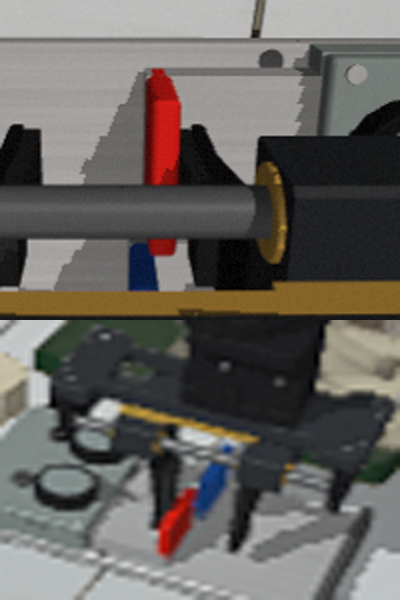

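The finger sits flat on the back of the red lug, centred, and the lug has moved about 4 mm at around 1 N. I'll keep pulling gently past the possible 12 mm of play.

```bash
python3 -m handwheel '[{"xyz":[0,-0.5,0],"rotation":[0,0,0]},{"xyz":[0,-1,0],"rotation":[0,0,0]},{"xyz":[0,-1.5,0],"rotation":[0,0,0]}]' | grep -E "pos|wrist"
```

```text
tool_pos: [0.4926, -0.3368, 0.014]
wrist_force: [0.3, -0.1, -1.1]
```

```bash
python3 -m handwheel '[{"xyz":[0,-0.5,0],"rotation":[0,0,0]},{"xyz":[0,-1,0],"rotation":[0,0,0]},{"xyz":[0,-1.5,0],"rotation":[0,0,0]}]' | grep -E "pos|wrist"
```

```text
tool_pos: [0.4911, -0.337, 0.014]
wrist_force: [-0.4, -0.9, -1.1]
```

```bash
python3 -m handwheel '[{"xyz":[0,-0.5,0],"rotation":[0,0,0]},{"xyz":[0,-1,0],"rotation":[0,0,0]},{"xyz":[0,-1.5,0],"rotation":[0,0,0]}]' | grep -E "pos|wrist"
```

```text
tool_pos: [0.4896, -0.3371, 0.0139]
wrist_force: [1.5, 0.4, -0.7]
```

```bash
python3 cmpr.py; python3 -m handwheel '[{"xyz":[0,-0.5,0],"rotation":[0,0,0]},{"xyz":[0,-1,0],"rotation":[0,0,0]},{"xyz":[0,-1.5,0],"rotation":[0,0,0]}]' | grep -E "pos|wrist|clock"
```

```text
side 0 (48, [375, 381, 156, 169], np.float64(377.9), np.float64(162.38)) (54, [378, 384, 157, 170], np.float64(380.78), np.float64(163.39))
side 112 (45, [384, 390, 147, 160], np.float64(387.22), np.float64(153.87)) (32, [385, 390, 147, 160], np.float64(387.12), np.float64(154.31))
scene 0 (246, [383, 400, 249, 268], np.float64(391.4), np.float64(258.65)) (225, [382, 397, 251, 270], np.float64(389.27), np.float64(260.72))
scene 112 (235, [402, 421, 262, 281], np.float64(412.0), np.float64(271.07)) (49, [403, 421, 262, 279], np.float64(415.31), np.float64(269.12))
clock: 11.48
tool_pos: [0.4881, -0.3372, 0.014]
wrist_force: [0.2, 0.4, 0.2]
```

```bash
python3 -m handwheel '[{"xyz":[0,-0.7,0],"rotation":[0,0,0]},{"xyz":[0,-1.4,0],"rotation":[0,0,0]},{"xyz":[0,-2,0],"rotation":[0,0,0]}]' | grep -E "pos|wrist"
```

```text
tool_pos: [0.4861, -0.3374, 0.014]
wrist_force: [0.8, 1.2, 0.1]
```

```bash
python3 -m handwheel '[{"xyz":[0,-0.7,0],"rotation":[0,0,0]},{"xyz":[0,-1.4,0],"rotation":[0,0,0]},{"xyz":[0,-2,0],"rotation":[0,0,0]}]' | grep -E "pos|wrist"
```

```text
tool_pos: [0.4841, -0.3376, 0.014]
wrist_force: [0.7, 0.6, -0.2]
```

```bash
python3 -m handwheel '[{"xyz":[0,-0.7,0],"rotation":[0,0,0]},{"xyz":[0,-1.4,0],"rotation":[0,0,0]},{"xyz":[0,-2,0],"rotation":[0,0,0]}]' | grep -E "pos|wrist"
```

```text
tool_pos: [0.4821, -0.3378, 0.014]
wrist_force: [0.3, 0.0, -0.2]
```

```bash
python3 -m handwheel '[{"xyz":[0,-0.7,0],"rotation":[0,0,0]},{"xyz":[0,-1.4,0],"rotation":[0,0,0]},{"xyz":[0,-2,0],"rotation":[0,0,0]}]' | grep -E "pos|wrist"; python3 cmpr.py
```

```text
tool_pos: [0.4801, -0.3379, 0.014]
wrist_force: [0.6, 0.3, -0.8]
side 0 (48, [375, 381, 156, 169], np.float64(377.9), np.float64(162.38)) (67, [364, 387, 157, 171], np.float64(380.76), np.float64(163.73))
side 112 (45, [384, 390, 147, 160], np.float64(387.22), np.float64(153.87)) (28, [384, 390, 147, 157], np.float64(387.11), np.float64(153.54))
scene 0 (246, [383, 400, 249, 268], np.float64(391.4), np.float64(258.65)) (226, [379, 406, 253, 271], np.float64(387.26), np.float64(261.65))
scene 112 (235, [402, 421, 262, 281], np.float64(412.0), np.float64(271.07)) (54, [403, 421, 262, 279], np.float64(414.74), np.float64(268.74))
```

Red has moved about 18 mm, past any possible play, at about 1 N, so red is the free slide. About 72 mm remain, to leave its tail roughly 12 mm clear.

```bash
python3 -m handwheel '[{"xyz":[0,-2,0],"rotation":[0,0,0]},{"xyz":[0,-4,0],"rotation":[0,0,0]},{"xyz":[0,-6,0],"rotation":[0,0,0]},{"xyz":[0,-8,0],"rotation":[0,0,0]},{"xyz":[0,-10,0],"rotation":[0,0,0]},{"xyz":[0,-12,0],"rotation":[0,0,0]},{"xyz":[0,-14,0],"rotation":[0,0,0]},{"xyz":[0,-16,0],"rotation":[0,0,0]},{"xyz":[0,-18,0],"rotation":[0,0,0]},{"xyz":[0,-20,0],"rotation":[0,0,0]}]' | grep -E "pos|wrist|clock"
```

```text
clock: 14.32
tool_pos: [0.4602, -0.3397, 0.014]
wrist_force: [0.8, 0.1, 1.2]
```

```bash
python3 -m handwheel '[{"xyz":[0,-2.5,0],"rotation":[0,0,0]},{"xyz":[0,-5,0],"rotation":[0,0,0]},{"xyz":[0,-7.5,0],"rotation":[0,0,0]},{"xyz":[0,-10,0],"rotation":[0,0,0]},{"xyz":[0,-12.5,0],"rotation":[0,0,0]},{"xyz":[0,-15,0],"rotation":[0,0,0]},{"xyz":[0,-17.5,0],"rotation":[0,0,0]},{"xyz":[0,-20,0],"rotation":[0,0,0]},{"xyz":[0,-22.5,0],"rotation":[0,0,0]},{"xyz":[0,-25,0],"rotation":[0,0,0]}]' | grep -E "pos|wrist|clock"
```

```text
clock: 15.58
tool_pos: [0.4352, -0.342, 0.014]
wrist_force: [1.1, 0.2, 0.7]
```

Now the last 27 mm, followed by a small backward step to break contact.

```bash
python3 -m handwheel '[{"xyz":[0,-3,0],"rotation":[0,0,0]},{"xyz":[0,-6,0],"rotation":[0,0,0]},{"xyz":[0,-9,0],"rotation":[0,0,0]},{"xyz":[0,-12,0],"rotation":[0,0,0]},{"xyz":[0,-15,0],"rotation":[0,0,0]},{"xyz":[0,-18,0],"rotation":[0,0,0]},{"xyz":[0,-21,0],"rotation":[0,0,0]},{"xyz":[0,-24,0],"rotation":[0,0,0]},{"xyz":[0,-26,0],"rotation":[0,0,0]},{"xyz":[0,-27,0],"rotation":[0,0,0]}]' | grep -E "pos|wrist|clock"
cat > chk.py <<'E'
from h import *; from plant import viewer
import cv2
v=np.load("v.npy")
from scipy.optimize import least_squares
for n in("side","scene"):
    s=viewer.snapshot(n); im=s["image"]; h=cv2.cvtColor(im,cv2.COLOR_RGB2HSV).astype(int)
    k=(np.minimum(h[...,0],180-h[...,0])<10)&(h[...,1]>150)&(h[...,2]>80)
    g=.128; c=proj(s,H(v,[[-g-.004,.029,.032]]))[0]
    yy,xx=np.nonzero(k); w=(abs(xx-c[0])<22)&(abs(yy-c[1])<22)
    print(n,int(w.sum()),xx[w].mean().round(1),yy[w].mean().round(1),"pred gap128",c.round(1),"bbox",xx[w].min(),xx[w].max(),yy[w].min(),yy[w].max(),
     proj(s,H(v,[[-g-.008,.053,.044],[-g-.008,.005,.044],[-g-.008,.053,.02],[-g-.008,.005,.02]])).round(1).tolist())
E
python3 chk.py
```

```text
clock: 16.82
tool_pos: [0.4083, -0.3443, 0.014]
wrist_force: [1.0, 0.2, 0.8]
side 85 398.2 169.1 pred gap128 [405.6 169.8] bbox 384 409 164 177 [[405.0, 171.6], [409.8, 162.7], [403.8, 177.8], [408.6, 168.9]]
scene 318 364.5 274.1 pred gap128 [362.3 274.7] bbox 353 384 262 285 [[351.8, 265.3], [370.8, 275.1], [351.5, 275.9], [370.3, 285.9]]
```

```bash
python3 -m handwheel '[{"xyz":[0,-2,0],"rotation":[0,0,0]},{"xyz":[0,-4,0],"rotation":[0,0,0]},{"xyz":[0,-4,0],"rotation":[0,0,0]},{"xyz":[0,-2,0],"rotation":[0,0,0]},{"xyz":[0,2,0],"rotation":[0,0,0]},{"xyz":[0,4,0],"rotation":[0,0,0]},{"xyz":[0,4,-5],"rotation":[0,0,0]},{"xyz":[0,4,-20],"rotation":[0,0,0]},{"xyz":[0,4,-50],"rotation":[0,0,0]},{"xyz":[0,4,-90],"rotation":[0,0,0]}]' | grep -E "pos|wrist|clock"
python3 -m handwheel '[{"xyz":[0,0,-50],"rotation":[0,0,0]},{"xyz":[0,0,-100],"rotation":[0,0,0]},{"xyz":[0,0,-120],"rotation":[0,0,0]},{"xyz":[0,0,-120],"rotation":[0,0,0]}]' | grep -E "pos|wrist|clock"
python3 chk.py; python3 cmpr.py | grep 112
python3 - <<'E'
from h import *; from plant import viewer
s=viewer.snapshot("side"); v=np.load("v.npy")
# grey-level profile along the left slide axis from lug to inside, to find the tail edge
xs=np.arange(-.125,.012,.003)
for y in(.020,.038):
    P=proj(s,H(v,np.c_[xs,0*xs+y,0*xs+.015]))
    print([ (int(round(x*1e3)),int(s["image"][int(round(b)),int(round(a))].mean())) for x,(a,b) in zip(xs,P)][-22:])
E
```

```text
clock: 18.18
tool_pos: [0.4121, -0.3437, 0.1054]
wrist_force: [1.0, -0.1, -0.5]
clock: 18.68
tool_pos: [0.4131, -0.3443, 0.2265]
wrist_force: [-0.7, -0.0, -0.6]
side 85 397.5 169.1 pred gap128 [405.6 169.8] bbox 384 411 164 178 [[405.0, 171.6], [409.8, 162.7], [403.8, 177.8], [408.6, 168.9]]
scene 285 364.1 274.0 pred gap128 [362.3 274.7] bbox 351 384 263 285 [[351.8, 265.3], [370.8, 275.1], [351.5, 275.9], [370.3, 285.9]]
side 112 (45, [384, 390, 147, 160], np.float64(387.22), np.float64(153.87)) (44, [384, 390, 147, 160], np.float64(387.25), np.float64(153.73))
scene 112 (235, [402, 421, 262, 281], np.float64(412.0), np.float64(271.07)) (71, [403, 421, 261, 279], np.float64(413.31), np.float64(267.61))
[(-53, 80), (-50, 64), (-47, 109), (-44, 145), (-41, 147), (-38, 143), (-35, 145), (-32, 145), (-29, 147), (-26, 147), (-23, 120), (-20, 165), (-17, 166), (-14, 133), (-11, 108), (-8, 111), (-5, 111), (-2, 112), (1, 112), (4, 86), (7, 120), (10, 139)]
[(-53, 139), (-50, 142), (-47, 163), (-44, 160), (-41, 161), (-38, 161), (-35, 161), (-32, 162), (-29, 164), (-26, 162), (-23, 162), (-20, 161), (-17, 163), (-14, 133), (-11, 108), (-8, 110), (-5, 112), (-2, 112), (1, 99), (4, 99), (7, 115), (10, 132)]
```

Red's tail edge shows about 14 mm in front of the housing and is straight. Blue has not moved, and the gripper is clear.

```bash
python3 -c "
from plant import hand_in; print(hand_in())"
```

```text
the job is handed in; nothing more can be done
None
```

I found red to be the free slide and drew it straight out onto the rest, its tail about 14 mm clear of the housing; blue was never touched and stayed in its channel, and I handed the job in at about 19 s, with no verdict returned.

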